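Peg tray through the sprung gate of the winder's feed lane

ROBOT

A 6-joint arm with a two-finger parallel gripper is mounted at the origin on the work surface. World frame = base frame: x ahead of the robot, y to its left, z up, the work surface at z = 0. Lengths are in mm, angles in rad, forces in N, time in s.
With the tool pointing down it reaches from about 325 to 750 mm from the base axis. Payload 7.6 kg.
Tool frame: the origin (TCP) lies on the mounting face of the last link; the fingertips stand 173 mm ahead of it and the grasp point (between the pads) lies 155 mm ahead of it; z points along the fingers, y is the line along which they close (so a half turn about z gives the same grasp; the last joint's range is limited). The gripper opens to 85 mm and grips with 20 to 120 N. Pads are 22 mm wide; open, the fingers measure 114 mm over their backs; the gripper's body (76 mm by 85 mm) begins 54 mm behind the grasp point. The pads swing forward as they close: fully open they stand 13 mm farther back than shut.
Start: joints at [-1.232, 0.052, 1.401, -0, 1.689, -0.07], TCP at [208.712, -481.734, 404.723] pointing down, gripper open.
Joint ranges: [-2.9, 2.9], [-0.91, 2.17], [0.12, 2.37], [-1.06, 4.2], [0.26, 2.73], [-2.93, 2.93]. Speed limits (rad/s): [2.57, 2.57, 3.01, 3.14, 3.14, 3.14].

INTERFACE

Orientations are given as a unit quaternion [x, y, z, w].
In Python, from rig import manip gives the robot as it stands.
- The arm moves only by the shell command python3 -m creep 'ROWS' [OPENING] [FORCE]. ROWS is JSON, a list of rows, each an object of numbers: "x", "y", "z": the shift along the world's x, y, z in m; "wx", "wy", "wz": the turn, a rotation vector about the world's x, y, z in rad. A call has exactly 5 rows; each row shifts and turns the commanded pose from where the row before left it; what a row does not reach is not made up. A row lasts 1/12 s, in which the tool goes at most 41.7 mm and 7.16 degrees, less where a joint would pass 70% of its speed; a pose out of reach is approached as far as the arm can. A call is refused whole if a number of a shift passes 0.0417 or a number of a turn 0.125, either way. A call with a gripper value outside its range is refused whole. OPENING is the gripper command: -1 is shut, 1 is fully open, values between are in proportion, set as the call begins (- or left out, the last holds). The fingers move at their own pace and stop on an object; FORCE is the grip in N (left out, the last holds). Time passes only in rows, so rows that do not move let the fingers close, or fill a call up. It gives the time, the measured TCP pose, the force, the opening and the grip force at its end, in the units of the state.
- manip.observe(): the state, without advancing time (a new reading comes with each control period).
- manip.read_camera(name): name is "scene" or "top" or "wrist"; returns a dict with "frame" (400x640x3 uint8, blue, green, red), "range_z" (400x640 float32, mm along the optical axis (not along the pixel's ray), 0 where there is no reading), "intrinsics" (3x3 intrinsics, pixels), "position" and "orientation" of the camera in the world; the wrist camera has in their place "tool_from_camera" (4x4, takes a point from camera to tool coordinates, whose origin is the TCP and whose axes are the flange's). Camera axes: x right, y down, z forward; pixel columns grow to the right and rows downward; lengths in mm; the calibration is good to about 2 mm. A picture is of the moment at which its call begins: read the wrist's pose just before it.
- manip.sign_off(): hands the job in; it is judged then, once.
The state is a dict: "clock": time; "qpos": joint angles; "dq": joint speeds; "tau": joint torques, N m; "tcp_pos": TCP position; "tcp_rot": TCP orientation; "wrist_force": force on the tool from outside, world axes, zero at the start; "wrist_torque": the same for the moment, N m; "finger_gap": finger opening in mm; "finger_force": force on a finger pad.
Only numpy, scipy, OpenCV 4.12 (cv2) and the standard library are available. Lean on these libraries where they do the work, as an engineer would, in place of code of your own. Each camera call takes 0.05 s, during which the arm holds its last target. There are 200 camera calls.

TASK

The blue peg tray goes back into the winder's feed lane: stand it on the belt at the open end of the lane and push it along through the yellow sprung gate until it closes up against the grey trays waiting inside. Feel for them: they should be touched, not shoved along, and nothing may be forced. Let go so that the gate is left shut behind the tray, and leave the red tray and everything else on the bench as it is.

Things in the scene. Friction and masses are not known exactly. Their poses are not given: they have to be found in the camera images.
- tray: The tray to be returned: blue plastic bobbin peg tray, 64 mm round disc 14 mm thick, on it a 43 mm shoulder to 22 mm up, then an upright 22 mm peg to 80 mm up (grip it by the peg, 36 mm or more above the underside). Pushed at the peg without being gripped, it tips. About 200 g. Origin at the centre of its underside, z up.
- lane: The feed lane: straight belt conveyor at a standstill, 515 mm long, belt top 45 mm above the bench, open on top. Origin on the bench under the middle of the gate; x along the travel, y left of travel, z up. Belt from x = -150 to 365 mm. Two grey trays of the blue one's shape stand in it beyond the gate, touching each other (row_c0: the disc of the nearer one; see lane_outlet).
- gate (a joint): The yellow sprung gate: a 60 mm leaf across the lane, 3 to 22 mm above the belt, on an upright hinge 40 mm left of the lane's middle. 0 = shut, grows to 1.5 rad as it swings inwards along the travel (inwards only). It takes about 3 N to start and pushes a passing tray to the right with up to 6 N; it shuts by itself once the tray's centre is 84 mm past it.
- lane_mouth (a point): Point on the belt top, middle of the lane, 80 mm before the gate: where a tray can be set down. Steel side rails 70 mm apart inside (3 mm to spare each side of a tray), tops 16 mm above the belt, run from x = -105 mm; before that, to x = -144 mm, they flare to 89 mm apart. Rail brackets reach 45 mm to either side of the middle.
- lane_gate (a point): Point on the belt top, middle of the lane, in the plane of the shut gate. From x = -10 to 95 mm the left rail stands back by up to 9 mm as a pocket for the open gate. The gate's post and spring, 40 mm left of the middle, reach 30 mm above the belt.
- lane_outlet (a point): Belt top, middle of the lane, 300 mm past the gate. A motor 128 mm tall stands left of it. The grey row's place is not measured and varies: the blue tray's centre meets it 98 to 168 mm past the gate. The row holds until pushed with about 8 N, then slides; a tray alone drags on the belt with 1 to 3 N. The second grey tray carries a green tube up to 192 mm above the belt.
- red_tray: Red peg tray of the same shape, set aside on the bench: leave it. Origin at the centre of its underside.
- purple_cone: Bystander: wound purple yarn cone, 100 mm across, 182 mm tall. Origin at the centre of its underside.
- orange_cone: Bystander: wound orange yarn cone, 100 mm across, 202 mm tall. Origin at the centre of its underside.
- bare_cone: Bystander: bare white plastic cone, 62 mm across, 170 mm tall. Origin at the centre of its underside.
- ticket_box: Bystander: cardboard box of tickets, 90 x 130 x 45 mm. Origin at the centre of its underside.
- screwdriver: Bystander: screwdriver lying on the bench.
- oil_bottle: Bystander: small amber oil bottle, 44 mm across, 110 mm tall. Origin at the centre of its underside.
Things that resemble listed ones, but are neither listed nor needed, are in the scene too. Of the things that look like the tray, take the one that is farthest to the robot's left at the start.

How it is judged:
By the outcome, as a careful person would: the job done as asked, in the order asked, and still so for the second after the job is handed in, with the robot touching nothing.
It also fails if it takes over 58 s, if anything falls off the work surface, if the arm or the gripper's body presses on something with over 40 N, if the wrist force passes 120 N, or if a joint passes its speed limit or range.

## Working session

There is one attempt and no reset: what is moved stays moved. The work goes in short steps, Python scripts to look and compute and a shell command to move; the robot and the scene stay as the last step left them, time stands still between calls to the robot, and variables do not carry over. Pictures are saved under pics/ and viewed, at most 10 in all, crops included, and the job is handed in when it is done.

```bash
ls; mkdir -p pics
cat > h.py <<'E'
import numpy as np,cv2
from scipy.spatial.transform import Rotation as R
from rig import manip
def cam(n):
    s=manip.observe(); c=manip.read_camera(n); K=np.array(c["intrinsics"]); z=c["range_z"]
    v,u=np.mgrid[0:z.shape[0],0:z.shape[1]]
    P=np.stack([(u-K[0,2])/K[0,0]*z,(v-K[1,2])/K[1,1]*z,z],-1)
    if n=="wrist":
        T=np.array(c["tool_from_camera"]); P=P@T[:3,:3].T+T[:3,3]
        P=R.from_quat(s["tcp_rot"]).apply(P.reshape(-1,3)).reshape(P.shape)+np.array(s["tcp_pos"])
    else:
        o=np.array(c["orientation"]); r=R.from_quat(o) if o.size==4 else R.from_matrix(o)
        P=r.apply(P.reshape(-1,3)).reshape(P.shape)+np.array(c["position"])
    P[z==0]=np.nan
    return c["frame"],P
E
python3 - <<'E'
from h import *
for n in ("top","scene"):
    f,P=cam(n); cv2.imwrite(f"pics/{n}0.png",f); np.save(f"{n}0.npy",P)
s=manip.observe();print(s["clock"],s["tcp_rot"],s["wrist_force"])
E
```

```text
pics
0.1 [ 9.79182509e-01  2.02980595e-01 -8.71655199e-05 -6.96673546e-04] [-0.7067611   0.37805473  0.74802994]
```

View pics/top0.png

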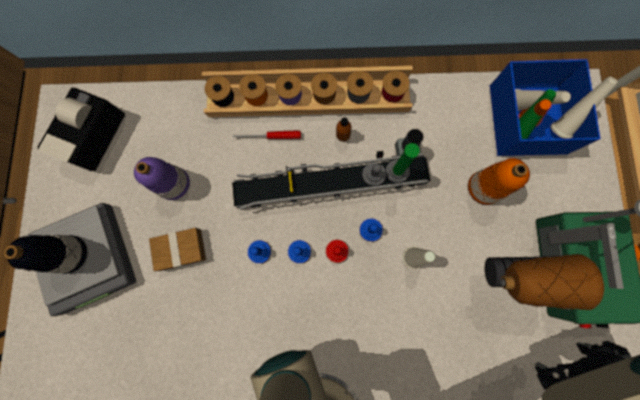

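View pics/scene0.png

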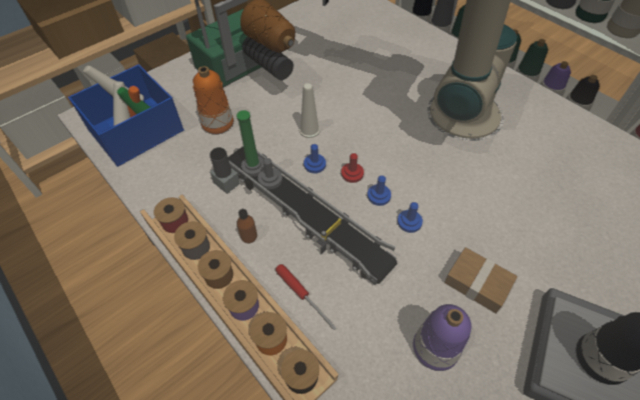

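Top view: the robot is at the bottom, with its left at image left. The blue tray candidates are at (259,251), (299,251) and (371,230), and the red one is at (337,251). The one farthest left is (259,251). The lane runs from its open end at (236,192) past the gate at (291,180) to the greys at about (374,170). I'll measure these and check a crop.

Run:
```python
from h import *
P=np.load("top0.npy");f=cv2.imread("pics/top0.png");h=cv2.cvtColor(f,cv2.COLOR_BGR2HSV)
P2=np.load("scene0.npy");f2=cv2.imread("pics/scene0.png");h2=cv2.cvtColor(f2,cv2.COLOR_BGR2HSV)
def cl(h,P,lo,hi,nm,z0,z1,mn=15):
    m=cv2.inRange(h,lo,hi)&((P[...,2]>z0)&(P[...,2]<z1)).astype(np.uint8)*255
    n,l,st,c=cv2.connectedComponentsWithStats(m)
    for i in range(1,n):
        if st[i,4]>=mn:
            q=P[l==i]; print(nm,c[i].round(),st[i,4],"mid",((np.percentile(q,2,0)+np.percentile(q,98,0))/2).round(1),"min",np.percentile(q,2,0).round(),"max",np.percentile(q,98,0).round())
for nm,(hh,PP) in {"top":(h,P),"scn":(h2,P2)}.items():
    cl(hh,PP,(100,120,60),(125,255,255),nm+" bluedisc",4,25); cl(hh,PP,(100,120,60),(125,255,255),nm+" bluepeg",60,95,4)
    cl(hh,PP,(22,120,80),(35,255,255),nm+" yellow",40,90,5)
    # belt
    m=(abs(PP[...,2]-45)<5)&(hh[...,2]<60)
    n,l,st,c=cv2.connectedComponentsWithStats(m.astype(np.uint8))
    i=1+np.argmax(st[1:,4]); q=PP[l==i]
    r=cv2.minAreaRect(q[:,:2].astype(np.float32)); print(nm,"belt",c[i],st[i,4],r,cv2.boxPoints(r).round().tolist(),np.median(q[:,2]))
cv2.imwrite("pics/crop1.png",cv2.resize(f[130:280,220:440],None,fx=3.6,fy=3.6,interpolation=cv2.INTER_CUBIC))
```

```text
top bluedisc [538.  86.] 268 mid [ 895.1 -653.1   14. ] min [ 885. -715.    4.] max [ 905. -591.   24.]
top bluedisc [495. 121.] 168 mid [ 793.3 -519.3   16.4] min [ 690. -521.    9.] max [ 897. -517.   24.]
top bluedisc [549. 123.] 463 mid [ 787.  -667.2   12.1] min [ 736. -715.    4.] max [ 837. -619.   20.]
top bluedisc [370. 230.] 301 mid [ 484.4 -152.4   17.8] min [ 456. -180.   11.] max [ 513. -125.   25.]
top bluedisc [260. 251.] 307 mid [429.8 155.6  16.9] min [402. 128.  10.] max [458. 183.  24.]
top bluedisc [299. 251.] 317 mid [429.2  45.4  16.8] min [402.  18.  10.] max [456.  73.  24.]
top bluepeg [531.  72.] 73 mid [ 904.1 -602.8   77.6] min [ 902. -642.   61.] max [ 906. -564.   94.]
top bluepeg [549.  70.] 5 mid [ 904.1 -645.    89.9] min [ 903. -649.   86.] max [ 905. -641.   93.]
top bluepeg [553.  71.] 19 mid [ 903.9 -662.    77.8] min [ 902. -671.   64.] max [ 905. -653.   92.]
top bluepeg [562.  71.] 30 mid [ 903.9 -688.8   78.2] min [ 902. -706.   63.] max [ 905. -671.   93.]
top bluepeg [569.  71.] 5 mid [ 903.9 -704.5   81.7] min [ 903. -710.   72.] max [ 905.
[... 2767 characters left out ...]
epeg [ 92. 131.] 30 mid [ 909.6 -606.8   77.1] min [ 909. -648.   61.] max [ 910. -565.   93.]
scn bluepeg [314. 147.] 24 mid [ 486.9 -147.9   77.1] min [ 481. -154.   71.] max [ 493. -141.   83.]
scn bluepeg [382. 179.] 26 mid [430.7  50.8  77.6] min [425.  44.  73.] max [437.  57.  82.]
scn bluepeg [414. 206.] 31 mid [431.5 160.1  78.8] min [424. 153.  75.] max [439. 167.  82.]
scn yellow [333. 226.] 72 mid [610.2  65.4  59.1] min [587.  61.  50.] max [633.  70.  69.]
scn belt [362.54992968 249.07383966] 1422 ((594.0103759765625, 144.47259521484375), (64.63813018798828, 167.8643341064453), 3.5985145568847656) [[556.0, 226.0], [567.0, 59.0], [632.0, 63.0], [621.0, 230.0]] 44.414839306180966
```

View pics/crop1.png

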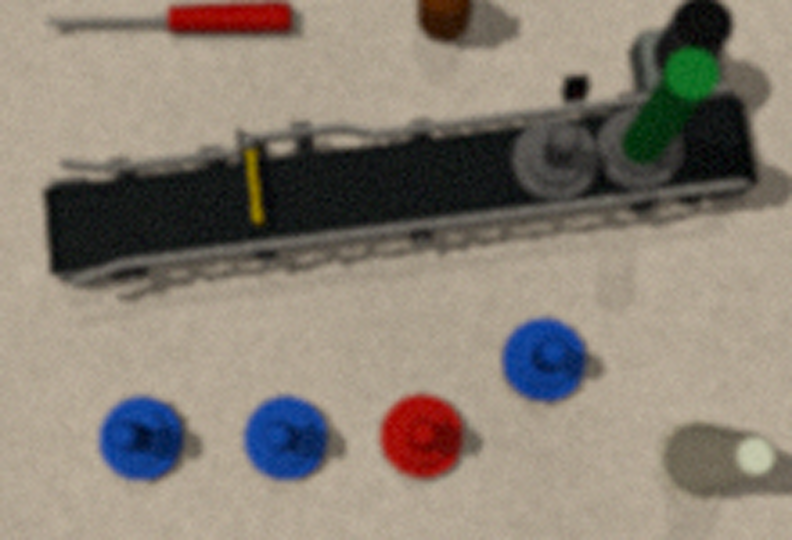

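The crop confirms the choice: the leftmost blue tray at crop (141,438) has the disc, shoulder and peg of the description, and the gate and two greys are clear. Next I'll fit the lane axis, the gate and the grey row.

```bash
python3 - <<'E'
from h import *
from scipy.optimize import least_squares
for n in ("top","scene"):
    P=np.load(n+"0.npy");f=cv2.imread(f"pics/{n}0.png").astype(int)
    # rail tops: z 57..65, not yellow
    q0=P.reshape(-1,3);yl=(f[...,2]-f[...,0]>50).reshape(-1)
    ok=(q0[:,2]>56)&(q0[:,2]<64)&(~yl)&(q0[:,0]>540)&(q0[:,0]<700)&(q0[:,1]<165)&(q0[:,1]>-210)
    q=q0[ok]
    a=np.deg2rad(7.5);
    for it in range(6):
        d=np.array([np.sin(a),-np.cos(a)]);l=np.array([np.cos(a),np.sin(a)])
        c=q[:,:2]-[613,65]; s=c@d;t=c@l
        if it==0:
            print(n,"hist t",np.histogram(t,bins=np.arange(-60,65,5)))
            right=(t<-30)&(t>-48)
            # right rail line
        k=np.polyfit(s[right],t[right],1); 
        r=t-np.polyval(k,s); right=(abs(r)<4)
        a+=np.arctan(k[0])*1.0
    print(n,"angle",np.rad2deg(a),"right rail t",np.polyval(k,0),right.sum(), "s range",s[right].min(),s[right].max())
    L=(t>25)&(t<50)&((s<-30)|(s>110)); print("left rail",np.percentile(t[L],[5,25,50,75,95]).round(1),L.sum())
    # yellow
    y=q0[yl&(q0[:,2]>50)&(q0[:,2]<75)&(q0[:,0]>570)&(q0[:,0]<660)&(abs(q0[:,1]-65)<15)]
    c=y[:,:2]-[613,65];print("yellow s",np.percentile(c@d,[5,50,95]).round(1),"t",np.percentile(c@l,[3,97]).round(1))
    # pegs in lane
    al=q0[:,:2]-[613,65]; S=al@d;T=al@l
    b=(abs(T)<40)&(S>60)&(S<300)
    for lo,hi in((52,70),(75,110),(112,122),(122,129)):
        m=b&(q0[:,2]>lo)&(q0[:,2]<hi); print(lo,hi,m.sum(),np.percentile(S[m],[2,10,50,90,98]).round(1) if m.any() else "",np.percentile(T[m],[2,98]).round(1) if m.any() else "")
    m=b&(q0[:,2]>116)&(q0[:,2]<129)&(S<225);print("peg top",S[m].mean(),T[m].mean(),S[m].min(),S[m].max())
    e=(abs(q0[:,2]-45)<4)&(abs(T)<25)&(S<0); print("belt start s",np.percentile(S[e],[0.5,1]))
E
python3 - <<'E'
from h import *
c=manip.read_camera("wrist");print(np.array(c["tool_from_camera"]).round(2));cv2.imwrite("pics/w0.png",c["frame"]);print(manip.observe()["wrist_force"])
E
```

```text
top hist t (array([  0,  65, 190,  73,  32,  38,  27,  25,  26,  23,  21,  17,  17,
        22,  19,  12,  67, 123,  68,  50,  17,   0,   0,   0]), array([-60, -55, -50, -45, -40, -35, -30, -25, -20, -15, -10,  -5,   0,
         5,  10,  15,  20,  25,  30,  35,  40,  45,  50,  55,  60]))
top angle 8.62283442708468 right rail t -45.24420516804349 191 s range -107.58392447829257 271.2407812173901
left rail [25.6 28.2 30.7 33.2 35.2] 86
yellow s [-2.5  0.6  3.9] t [-26.4  27.1]
52 70 715 [ 74.2 127.4 228.9 278.  293.9] [-38.8  33.6]
75 110 86 [215.2 217.2 274.3 288.3 295.6] [-35.5   1.8]
112 122 36 [214.9 216.7 231.1 282.9 290.5] [-35.1  -8.3]
122 129 55 [216.6 218.5 227.6 280.  289.6] [-34.9  -8.4]
peg top 220.02323863555375 -18.459870549500515 214.22818670464116 224.7082852131454
belt start s [-657.30133126 -606.22802219]
scene hist t (array([  0,  29, 185, 155,  13,   6,  12,  16,  19,  20,  23,  23,  29,
        32,  29,  16,  29, 149, 102,  75,  36,  12,   0,   0]), array([-60, -55, -50, -45, -40, -35, -30, -25, -20, -15, -10,  -5,   0,
         5,  10,  15,  20,  25,  30,  35,  40,  45,  50,  55,  60]))
scene angle 6.340243669542234 right rail t -44.103458110351056 333 s range -105.30000601798965 257.3403485077698
left rail [27.5 29.2 31.1 32.5 35.8] 235
yellow s [-3.2 -1.6  1.3] t [-25.7  21.9]
52 70 776 [ 81.6 134.4 224.9 283.  296. ] [-34.6  36.8]
75 110 189 [215.  216.9 275.  286.8 292.7] [-17.9   8.9]
112 122 67 [214.5 216.9 273.8 286.2 294.2] [-15.9   8.4]
122 129 52 [216.3 220.5 229.9 284.3 294.1] [-17.5   8.2]
peg top 219.33284550457535 -4.7097720220449375 213.56307644873525 224.43052898608482
belt start s [-579.77541568 -573.38695023]
[[-0.   -0.95 -0.31 78.81]
 [ 1.   -0.    0.    0.53]
 [-0.   -0.31  0.95 30.45]
 [ 0.    0.    0.    1.  ]]
[ 0.58151434 -0.26919495  0.15092238]
```

```bash
python3 -m creep '[{"x":0.011,"y":0.032,"wz":0.065},{"x":0.011,"y":0.032,"wz":0.065},{"x":0.011,"y":0.032,"wz":0.065},{"x":0.011,"y":0.032,"wz":0.065},{"x":0.011,"y":0.032,"wz":0.065}]' 1
python3 -m creep '[{"x":0.011,"y":0.032,"wz":0.065},{"x":0.011,"y":0.032,"wz":0.065},{"x":0.011,"y":0.032,"wz":0.065},{"x":0.011,"y":0.032,"wz":0.065},{"x":0.011,"y":0.032,"wz":0.065}]'
python3 -m creep '[{"x":0.011,"y":0.032,"z":-0.005,"wz":0.065},{"x":0.011,"y":0.032,"z":-0.005,"wz":0.065},{"x":0.011,"y":0.032,"z":-0.005,"wz":0.065},{"x":0.011,"y":0.032,"z":-0.005,"wz":0.065},{"x":0.011,"y":0.032,"z":-0.005,"wz":0.065}]'
python3 -m creep '[{"x":0.011,"y":0.032,"z":-0.005,"wz":0.065},{"x":0.011,"y":0.032,"z":-0.005,"wz":0.065},{"x":0.011,"y":0.032,"z":-0.005,"wz":0.065},{"x":0.011,"y":0.032,"z":-0.005,"wz":0.065},{"x":0.011,"y":0.032,"z":-0.005,"wz":0.065}]'
python3 -m creep '[{},{},{},{},{}]'
python3 - <<'E'
from h import *
f,P=cam("wrist");cv2.imwrite("pics/w1.png",f);np.save("w1.npy",P)
s=manip.observe();print(s["tcp_pos"],R.from_quat(s["tcp_rot"]).as_matrix().round(3).tolist(),s["qpos"])
h=cv2.cvtColor(f,cv2.COLOR_BGR2HSV)
for lo,hi in((8,16),(70,90),(40,70)):
    m=(cv2.inRange(h,(100,120,40),(125,255,255))>0)&(P[...,2]>lo)&(P[...,2]<hi)&(abs(P[...,1]-157)<50)
    q=P[m];
    if len(q): print(lo,len(q),np.percentile(q,[1,99],axis=0).round(1).tolist(),((np.percentile(q,1,0)+np.percentile(q,99,0))/2).round(1))
E
```

```text
[ 208.70308084 -481.72647355  404.19926681] [[0.918, 0.398, -0.0], [0.398, -0.918, 0.001], [0.0, -0.001, -1.0]] [-1.23231128e+00  5.26137207e-02  1.40130846e+00 -3.24990894e-06
  1.68858861e+00 -7.03115080e-02]$[0]: bad value
$[0]: bad value
$[0]: bad value
$[0]: bad value
$[0]: bad value
```

View pics/w1.png

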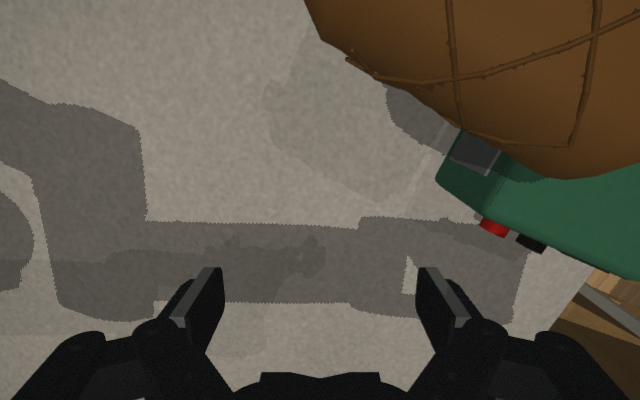

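The arm hasn't moved: the rows were refused. The picture shows only bare bench under the start pose. Each row probably needs all six numbers.

```bash
python3 -m creep '[{"x":0.011,"y":0.032,"z":0,"wx":0,"wy":0,"wz":0.065},{"x":0.011,"y":0.032,"z":0,"wx":0,"wy":0,"wz":0.065},{"x":0.011,"y":0.032,"z":0,"wx":0,"wy":0,"wz":0.065},{"x":0.011,"y":0.032,"z":0,"wx":0,"wy":0,"wz":0.065},{"x":0.011,"y":0.032,"z":0,"wx":0,"wy":0,"wz":0.065}]' 1
```

```text
clock: 0.62
tcp_pos: [263.8, -320.2, 404.4]
tcp_rot: [0.933, 0.36, 0.0, -0.0]
wrist_force: [1.0, -0.9, 0.7]
finger_gap: 85.5
finger_force: 0.0
```

```bash
python3 -m creep '[{"x":0.011,"y":0.032,"z":0,"wx":0,"wy":0,"wz":0.065},{"x":0.011,"y":0.032,"z":0,"wx":0,"wy":0,"wz":0.065},{"x":0.011,"y":0.032,"z":0,"wx":0,"wy":0,"wz":0.065},{"x":0.011,"y":0.032,"z":0,"wx":0,"wy":0,"wz":0.065},{"x":0.011,"y":0.032,"z":0,"wx":0,"wy":0,"wz":0.065}]'
python3 -m creep '[{"x":0.011,"y":0.032,"z":-0.005,"wx":0,"wy":0,"wz":0.065},{"x":0.011,"y":0.032,"z":-0.005,"wx":0,"wy":0,"wz":0.065},{"x":0.011,"y":0.032,"z":-0.005,"wx":0,"wy":0,"wz":0.065},{"x":0.011,"y":0.032,"z":-0.005,"wx":0,"wy":0,"wz":0.065},{"x":0.011,"y":0.032,"z":-0.005,"wx":0,"wy":0,"wz":0.065}]'
python3 -m creep '[{"x":0.011,"y":0.032,"z":-0.005,"wx":0,"wy":0,"wz":0.065},{"x":0.011,"y":0.032,"z":-0.005,"wx":0,"wy":0,"wz":0.065},{"x":0.011,"y":0.032,"z":-0.005,"wx":0,"wy":0,"wz":0.065},{"x":0.011,"y":0.032,"z":-0.005,"wx":0,"wy":0,"wz":0.065},{"x":0.011,"y":0.032,"z":-0.005,"wx":0,"wy":0,"wz":0.065}]'
python3 - <<'E'
from h import *
f,P=cam("wrist");cv2.imwrite("pics/w2.png",f);np.save("w2.npy",P)
s=manip.observe();print(s["tcp_pos"],R.from_quat(s["tcp_rot"]).as_matrix().round(3).tolist(),s["qpos"])
h=cv2.cvtColor(f,cv2.COLOR_BGR2HSV)
for lo,hi in((8,16),(70,90),(40,70)):
    m=(cv2.inRange(h,(100,120,40),(125,255,255))>0)&(P[...,2]>lo)&(P[...,2]<hi)&(abs(P[...,1]-157)<50)
    q=P[m];
    if len(q): print(lo,len(q),np.percentile(q,[1,99],axis=0).round(1).tolist(),((np.percentile(q,1,0)+np.percentile(q,99,0))/2).round(1))
E
```

```text
clock: 1.03
tcp_pos: [318.7, -160.1, 404.7]
tcp_rot: [0.862, 0.506, 0.0, 0.0]
wrist_force: [0.7, -0.7, -0.1]
finger_gap: 85.3
finger_force: 0.0
clock: 1.45
tcp_pos: [373.7, 0.0, 379.6]
tcp_rot: [0.769, 0.639, 0.0, 0.0]
wrist_force: [0.8, -0.9, -0.6]
finger_gap: 85.4
finger_force: 0.0
clock: 1.87
tcp_pos: [428.8, 160.1, 354.4]
tcp_rot: [0.655, 0.755, 0.0, 0.0]
wrist_force: [1.3, 0.1, 0.5]
finger_gap: 85.5
finger_force: 0.0
[429.55822796 163.69790413 352.7417507 ] [[-0.148, 0.989, -0.002], [0.989, 0.148, 0.002], [0.002, -0.001, -1.0]] [ 0.28314842 -0.11280594  1.66573085  0.00252187  1.58971276  0.13475678]
8 1439 [[401.1, 130.3, 9.5], [461.4, 188.0, 15.9]] [431.2 159.1  12.7]
70 601 [[421.1, 148.3, 70.5], [441.0, 167.5, 81.9]] [431.1 157.9  76.2]
40 217 [[420.4, 157.4, 40.6], [440.3, 167.7, 69.3]] [430.3 162.6  55. ]
```

View pics/w2.png

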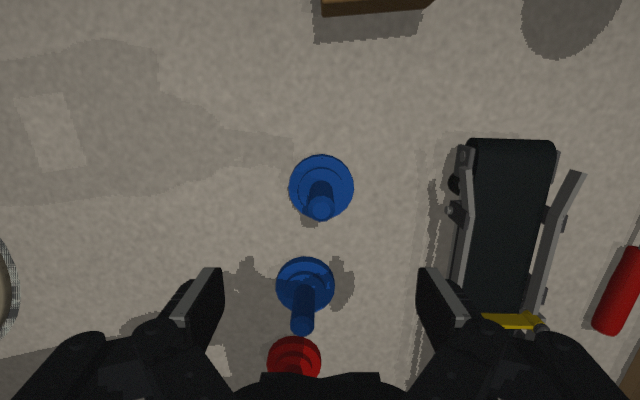

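```bash
python3 -m creep '[{"x":0.002,"y":0,"z":-0.01,"wx":0,"wy":0,"wz":0},{"x":0,"y":0,"z":-0.03,"wx":0,"wy":0,"wz":0},{"x":0,"y":0,"z":-0.03,"wx":0,"wy":0,"wz":0},{"x":0,"y":0,"z":-0.03,"wx":0,"wy":0,"wz":0},{"x":0,"y":0,"z":-0.02,"wx":0,"wy":0,"wz":0}]' 1
python3 -m creep '[{"x":0,"y":0,"z":-0.01,"wx":0,"wy":0,"wz":0},{"x":0,"y":0,"z":-0.008,"wx":0,"wy":0,"wz":0},{"x":0,"y":0,"z":-0.004,"wx":0,"wy":0,"wz":0},{"x":0,"y":0,"z":0,"wx":0,"wy":0,"wz":0},{"x":0,"y":0,"z":0,"wx":0,"wy":0,"wz":0}]'
python3 -m creep '[{"x":0,"y":0,"z":0,"wx":0,"wy":0,"wz":0},{"x":0,"y":0,"z":0,"wx":0,"wy":0,"wz":0},{"x":0,"y":0,"z":0,"wx":0,"wy":0,"wz":0},{"x":0,"y":0,"z":0,"wx":0,"wy":0,"wz":0},{"x":0,"y":0,"z":0,"wx":0,"wy":0,"wz":0}]' -1 40
python3 -m creep '[{"x":0,"y":0,"z":0,"wx":0,"wy":0,"wz":0},{"x":0,"y":0,"z":0,"wx":0,"wy":0,"wz":0},{"x":0,"y":0,"z":0,"wx":0,"wy":0,"wz":0},{"x":0,"y":0,"z":0,"wx":0,"wy":0,"wz":0},{"x":0,"y":0,"z":0,"wx":0,"wy":0,"wz":0}]'
```

```text
clock: 2.33
tcp_pos: [429.7, 157.1, 231.4]
tcp_rot: [0.657, 0.754, -0.002, -0.001]
wrist_force: [0.4, 0.2, -1.0]
finger_gap: 85.0
finger_force: 0.0
clock: 2.75
tcp_pos: [431.1, 158.2, 213.8]
tcp_rot: [0.657, 0.754, 0.001, 0.001]
wrist_force: [-0.1, -0.2, -0.1]
finger_gap: 85.6
finger_force: 0.0
clock: 3.17
tcp_pos: [430.8, 158.3, 212.9]
tcp_rot: [0.657, 0.754, 0.0, 0.0]
wrist_force: [0.5, 0.1, 0.1]
finger_gap: 25.6
finger_force: 0.0
clock: 3.58
tcp_pos: [430.7, 158.3, 212.9]
tcp_rot: [0.657, 0.754, 0.0, 0.0]
wrist_force: [-1.5, 0.1, 3.6]
finger_gap: 21.0
finger_force: 39.1
```

```bash
python3 -m creep '[{"x":0,"y":0,"z":0.01,"wx":0,"wy":0,"wz":0},{"x":0,"y":0,"z":0.03,"wx":0,"wy":0,"wz":0},{"x":0,"y":0,"z":0.035,"wx":0,"wy":0,"wz":0},{"x":0,"y":0,"z":0.035,"wx":0,"wy":0,"wz":0},{"x":0.01,"y":0,"z":0.02,"wx":0,"wy":0,"wz":0}]'
python3 -m creep '[{"x":0.03,"y":0,"z":0,"wx":0,"wy":0,"wz":0},{"x":0.035,"y":0,"z":0,"wx":0,"wy":0,"wz":0},{"x":0.035,"y":0,"z":0,"wx":0,"wy":0,"wz":0},{"x":0.03,"y":0,"z":0,"wx":0,"wy":0,"wz":0},{"x":0.015,"y":0,"z":0,"wx":0,"wy":0,"wz":0}]'
python3 -m creep '[{"x":0.008,"y":0,"z":0,"wx":0,"wy":0,"wz":0},{"x":0,"y":0,"z":0,"wx":0,"wy":0,"wz":0},{"x":0,"y":0,"z":0,"wx":0,"wy":0,"wz":0},{"x":0,"y":0,"z":0,"wx":0,"wy":0,"wz":0},{"x":0,"y":0,"z":0,"wx":0,"wy":0,"wz":0}]'
python3 - <<'E'
from h import *
f,P=cam("wrist");cv2.imwrite("pics/w3.png",f);np.save("w3.npy",P)
s=manip.observe();print(s["tcp_pos"],s["tcp_rot"],s["wrist_force"])
# rows of the belt: dark at z~45 ; per y-bin edges, plus rails
h=cv2.cvtColor(f,cv2.COLOR_BGR2HSV)
for y in range(240,40,-12):
    m=(abs(P[...,1]-y)<3)&(P[...,0]>530)&(P[...,0]<700)
    b=m&(abs(P[...,2]-45)<4); r=m&(P[...,2]>55)&(P[...,2]<64)
    xr=P[r][:,0]; L=xr[xr>P[b][:,0].mean()] if b.any() else []; Rr=xr[xr<P[b][:,0].mean()] if b.any() else []
    print(y,"belt",np.percentile(P[b][:,0],[1,99]).round(1) if b.any() else "", "R rail in",np.percentile(Rr,[5,50,95]).round(1) if len(Rr)>3 else "","L rail",np.percentile(L,[5,50,95]).round(1) if len(L)>3 else "")
E
```

```text
clock: 4.0
tcp_pos: [440.1, 158.4, 347.1]
tcp_rot: [0.656, 0.754, 0.002, 0.001]
wrist_force: [-0.0, -0.2, -2.5]
finger_gap: 20.9
finger_force: 39.9
clock: 4.42
tcp_pos: [588.0, 157.8, 341.9]
tcp_rot: [0.657, 0.754, -0.0, -0.0]
wrist_force: [0.3, -0.7, -2.5]
finger_gap: 21.2
finger_force: 40.1
clock: 4.83
tcp_pos: [593.1, 158.4, 343.0]
tcp_rot: [0.657, 0.754, -0.0, -0.0]
wrist_force: [0.5, 0.4, -2.5]
finger_gap: 20.8
finger_force: 40.1
[593.1197271  158.38441965 343.04526718] [6.56539575e-01 7.54291575e-01 6.60412622e-05 4.85120469e-05] [-0.2266858   0.24546641 -1.64888821]
240 belt  R rail in  L rail 
228 belt [601.6 624.1] R rail in  L rail 
216 belt [553.5 627.5] R rail in  L rail 
204 belt [554.  629.5] R rail in [543.2 545.7 546.8] L rail [634.  636.2 638.9]
192 belt [554.2 625.5] R rail in [545.1 548.4 550.8] L rail [632.5 634.3 637.3]
180 belt [560.8 626.9] R rail in [549.2 552.6 555.2] L rail [630.9 633.  635.7]
168 belt [562.7 628.4] R rail in [553.2 556.8 559.6] L rail [630.5 634.4 638. ]
156 belt [564. 632.] R rail in [554.  557.8 561.3] L rail [631.7 634.  636.8]
144 belt  R rail in  L rail 
132 belt  R rail in  L rail 
120 belt  R rail in  L rail 
108 belt  R rail in  L rail 
96 belt  R rail in  L rail 
84 belt  R rail in  L rail 
72 belt  R rail in  L rail 
60 belt  R rail in  L rail 
48 belt  R rail in  L rail
```

View pics/w3.png

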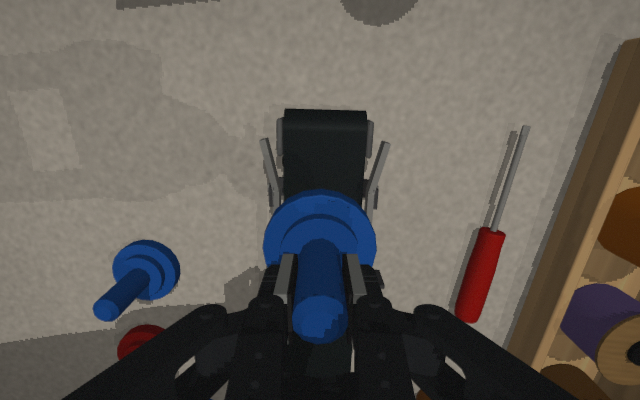

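The tray is held upright, with its disc at (320,240). The mouth lies behind it, with the belt's near edge at (325,110) and the flared rails at (270,180) and (377,180). I'll take one settled look from beside the lane to fix the axis angle and gate position.

```bash
python3 -m creep '[{"x":-0.02,"y":-0.014,"z":0.01,"wx":0,"wy":0,"wz":0},{"x":-0.03,"y":-0.02,"z":0.015,"wx":0,"wy":0,"wz":0},{"x":-0.03,"y":-0.02,"z":0.015,"wx":0,"wy":0,"wz":0},{"x":-0.03,"y":-0.02,"z":0.015,"wx":0,"wy":0,"wz":0},{"x":-0.01,"y":-0.006,"z":0.005,"wx":0,"wy":0,"wz":0}]'
python3 -m creep '[{"x":0,"y":0,"z":0,"wx":0,"wy":0,"wz":0},{"x":0,"y":0,"z":0,"wx":0,"wy":0,"wz":0},{"x":0,"y":0,"z":0,"wx":0,"wy":0,"wz":0},{"x":0,"y":0,"z":0,"wx":0,"wy":0,"wz":0},{"x":0,"y":0,"z":0,"wx":0,"wy":0,"wz":0}]'
python3 - <<'E'
from h import *
f,P=cam("wrist");cv2.imwrite("pics/w4.png",f);np.save("w4.npy",P)
s=manip.observe();print(s["tcp_pos"],s["wrist_force"])
def lane(P,f):
  for y in range(216,-100,-12):
    m=(abs(P[...,1]-y)<3)&(P[...,0]>530)&(P[...,0]<700)
    b=m&(abs(P[...,2]-45)<4)&(f.max(-1)<70); r=m&(P[...,2]>54)&(P[...,2]<64)
    if not b.any(): continue
    xm=np.median(P[b][:,0]); xr=P[r][:,0]; L=xr[xr>xm+20]; Q=xr[xr<xm-20]
    g=lambda a:np.percentile(a,[5,50,95]).round(1) if len(a)>3 else ""
    print(y,"R",g(Q),"L",g(L))
lane(P,f)
m=(f[...,2].astype(int)-f[...,0]>50)&(P[...,2]>47)&(P[...,2]<70)&(P[...,0]>560)&(P[...,0]<660)&(abs(P[...,1]-65)<20)
q=P[m]; k=np.polyfit(q[:,0],q[:,1],1) if m.sum()>5 else 0
print("gate",m.sum(),np.percentile(q,[2,50,98],axis=0).round(1).tolist(),k)
# held tray
h=cv2.cvtColor(f,cv2.COLOR_BGR2HSV);p=np.array(s["tcp_pos"])
m=(cv2.inRange(h,(100,120,40),(125,255,255))>0)&(np.hypot(P[...,0]-p[0],P[...,1]-p[1])<45)&(P[...,2]>150)
q=P[m];z=q[:,2];print("tray z",np.percentile(z,[1,99]))
d=q[(z>197)&(z<207)];print("disc",np.percentile(d,[1,99],axis=0).round(1).tolist())
E
```

```text
clock: 5.3
tcp_pos: [470.7, 76.8, 405.7]
tcp_rot: [0.657, 0.754, 0.001, 0.002]
wrist_force: [-0.8, 0.5, -1.9]
finger_gap: 21.3
finger_force: 40.6
clock: 5.72
tcp_pos: [474.2, 78.7, 401.7]
tcp_rot: [0.656, 0.754, -0.001, -0.001]
wrist_force: [-0.4, 0.3, -2.2]
finger_gap: 20.8
finger_force: 40.7
[474.16600336  78.68572487 401.84011549] [-0.14599424  0.65226491 -3.07614562]
216 R  L 
204 R  L [633.6 634.7 638.8]
192 R [544.  546.5 550.1] L [632.1 633.5 637.5]
180 R [548.3 550.6 554.5] L [630.6 631.7 635.7]
168 R [552.8 555.  558.4] L [630.2 632.5 638. ]
156 R [553.1 556.4 561. ] L [631.2 632.8 636.1]
144 R [557.4 559.1 562.3] L [632.8 634.  637.6]
132 R [558.8 560.5 563.5] L [634.2 635.2 639.2]
120 R [560.  561.9 565. ] L [635.3 636.6 640.6]
108 R [561.3 563.5 566.1] L [636.8 638.  643.9]
96 R [562.9 564.5 567.6] L [638.3 640.5 646.1]
84 R [564.2 565.7 569. ] L [639.3 640.4 644.4]
72 R [565.6 567.2 570.1] L [639.8 644.  654.4]
60 R  L [651.1 652.8 656.4]
48 R [566.8 570.  573.1] L [652.4 653.8 657.5]
36 R [569.5 571.  574.1] L [653.6 656.3 662.2]
24 R [570.7 572.  575.4] L [655.  657.8 663.8]
12 R [572.2 574.2 577.3] L [656.5 657.4 661.6]
0 R [573.3 575.3 578.5] L [657.2 658.5 662.1]
-12 R [574.8 576.3 579.5] L [654.7 656.3 660.2]
-24 R [576.3 577.4 580.8] L [652.2 653.4 657.5]
-36 R [577.3 579.5 582.2] L [652.6 653.9 658. ]
-48 R [578.7 580.4 583.7] L [654.  654.8 659.6]
-60 R  L 
gate 623 [[587.3, 60.5, 49.9], [617.5, 65.9, 63.0], [645.8, 74.1, 68.3]] [  0.15263937 -27.9043897 ]
tray z [193.8743371  269.89819076]
disc [[444.3, 66.6, 197.8], [504.7, 108.8, 206.2]]
```

View pics/w4.png

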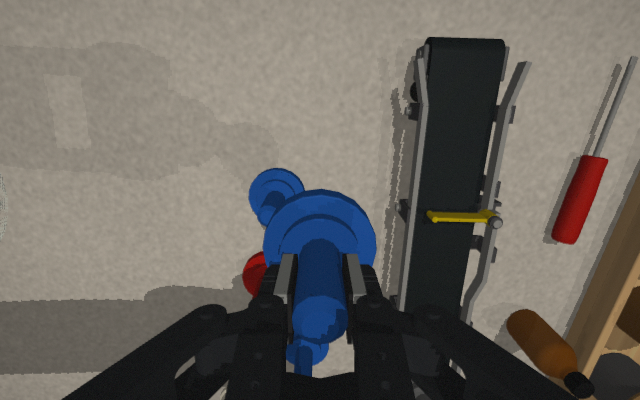

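The lane runs 6.3° off world −y. Its middle at the gate is about (606.4, 64.6), the inner rails are 70 mm apart, and the gate is at (465,216) in the picture. Set-down point: (597.3, 146).

```bash
python3 -m creep '[{"x":0.02,"y":0.011,"z":-0.01,"wx":0,"wy":0,"wz":0},{"x":0.03,"y":0.016,"z":-0.015,"wx":0,"wy":0,"wz":0},{"x":0.03,"y":0.016,"z":-0.015,"wx":0,"wy":0,"wz":0},{"x":0.03,"y":0.016,"z":-0.015,"wx":0,"wy":0,"wz":0},{"x":0.0134,"y":0.0085,"z":-0.005,"wx":0,"wy":0,"wz":0}]'
python3 -m creep '[{"x":0,"y":0,"z":-0.015,"wx":0,"wy":0,"wz":0},{"x":0,"y":0,"z":-0.02,"wx":0,"wy":0,"wz":0},{"x":0,"y":0,"z":-0.02,"wx":0,"wy":0,"wz":0},{"x":0,"y":0,"z":-0.005,"wx":0,"wy":0,"wz":0},{"x":0,"y":0,"z":0,"wx":0,"wy":0,"wz":0}]'
python3 -m creep '[{"x":0,"y":0,"z":0,"wx":0,"wy":0,"wz":0},{"x":0,"y":0,"z":0,"wx":0,"wy":0,"wz":0},{"x":0,"y":0,"z":0,"wx":0,"wy":0,"wz":0},{"x":0,"y":0,"z":0,"wx":0,"wy":0,"wz":0},{"x":0,"y":0,"z":0,"wx":0,"wy":0,"wz":0}]'
python3 - <<'E'
from h import *
f,P=cam("wrist");cv2.imwrite("pics/w5.png",f)
h=cv2.cvtColor(f,cv2.COLOR_BGR2HSV);p=np.array(manip.observe()["tcp_pos"]);print(p)
m=(cv2.inRange(h,(100,120,40),(125,255,255))>0)&(np.hypot(P[...,0]-p[0],P[...,1]-p[1])<45)&(P[...,2]<95)
q=P[m];d=q[q[:,2]>p[2]-213+8];print("disc",np.percentile(d,[1,99],axis=0).round(1).tolist())
for y in(192,180,174):
    r=(abs(P[...,1]-y)<3)&(P[...,2]>54)&(P[...,2]<64)&~m&(abs(P[...,0]-595)<60)
    x=P[r][:,0];print(y,np.percentile(x[x<590],[5,95]),np.percentile(x[x>600],[5,95]))
E
```

```text
clock: 6.18
tcp_pos: [599.2, 147.4, 337.9]
tcp_rot: [0.656, 0.754, -0.002, -0.002]
wrist_force: [0.4, -0.0, -2.7]
finger_gap: 20.8
finger_force: 40.8
clock: 6.6
tcp_pos: [596.9, 145.9, 279.9]
tcp_rot: [0.657, 0.754, -0.002, -0.002]
wrist_force: [0.4, -1.1, -3.0]
finger_gap: 20.9
finger_force: 40.8
clock: 7.02
tcp_pos: [597.2, 145.8, 283.6]
tcp_rot: [0.657, 0.754, 0.001, 0.0]
wrist_force: [-0.3, 0.8, -2.3]
finger_gap: 21.0
finger_force: 40.8
[597.16409878 145.74836536 283.37613516]
disc [[568.2, 134.4, 79.7], [627.9, 175.8, 94.2]]
192 [545.27856631 551.00710745] [632.28006244 637.27833242]
180 [549.5449089  555.29445667] [630.73507267 635.79243067]
174 [551.62252056 557.62859666] [630.0894871  637.38876238]
```

View pics/w5.png

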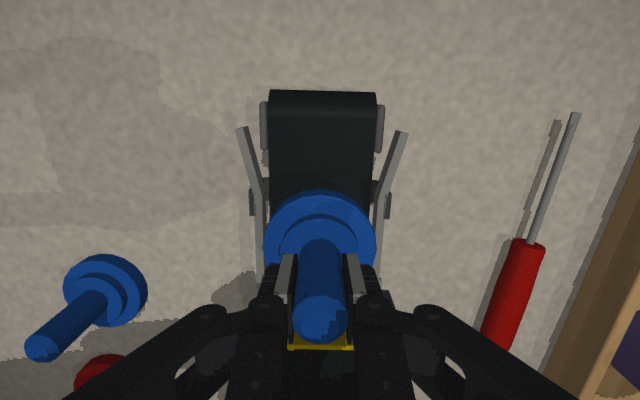

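Disc at (320,240) sits centred between the rails. Lowering it now.

```bash
python3 -m creep '[{"x":-0.0005,"y":0,"z":-0.008,"wx":0,"wy":0,"wz":0},{"x":0,"y":0,"z":-0.008,"wx":0,"wy":0,"wz":0},{"x":0,"y":0,"z":-0.004,"wx":0,"wy":0,"wz":0},{"x":0,"y":0,"z":-0.001,"wx":0,"wy":0,"wz":0},{"x":0,"y":0,"z":0,"wx":0,"wy":0,"wz":0}]'
python3 -m creep '[{"x":0,"y":0,"z":0,"wx":0,"wy":0,"wz":0},{"x":0,"y":0,"z":0,"wx":0,"wy":0,"wz":0},{"x":0,"y":0,"z":-0.001,"wx":0,"wy":0,"wz":0},{"x":0,"y":0,"z":0,"wx":0,"wy":0,"wz":0},{"x":0,"y":0,"z":0,"wx":0,"wy":0,"wz":0}]'
python3 -m creep '[{"x":0,"y":0,"z":-0.001,"wx":0,"wy":0,"wz":0},{"x":0,"y":0,"z":0,"wx":0,"wy":0,"wz":0},{"x":0,"y":0,"z":0,"wx":0,"wy":0,"wz":0},{"x":0,"y":0,"z":0,"wx":0,"wy":0,"wz":0},{"x":0,"y":0,"z":0,"wx":0,"wy":0,"wz":0}]'
```

```text
clock: 7.48
tcp_pos: [596.4, 145.7, 260.7]
tcp_rot: [0.657, 0.754, -0.001, -0.001]
wrist_force: [-0.2, -0.1, -2.7]
finger_gap: 21.2
finger_force: 40.8
clock: 7.9
tcp_pos: [596.6, 145.8, 260.8]
tcp_rot: [0.657, 0.754, 0.0, 0.0]
wrist_force: [-0.5, 0.1, -1.8]
finger_gap: 20.9
finger_force: 40.8
clock: 8.32
tcp_pos: [596.6, 145.8, 259.8]
tcp_rot: [0.657, 0.754, 0.0, 0.0]
wrist_force: [0.0, -0.8, -1.8]
finger_gap: 20.9
finger_force: 40.8
```

```bash
python3 -m creep '[{"x":0,"y":0,"z":-0.0007,"wx":0,"wy":0,"wz":0},{"x":0,"y":0,"z":0,"wx":0,"wy":0,"wz":0},{"x":0,"y":0,"z":0,"wx":0,"wy":0,"wz":0},{"x":0,"y":0,"z":0,"wx":0,"wy":0,"wz":0},{"x":0,"y":0,"z":0,"wx":0,"wy":0,"wz":0}]'
python3 -m creep '[{"x":0,"y":0,"z":-0.0007,"wx":0,"wy":0,"wz":0},{"x":0,"y":0,"z":0,"wx":0,"wy":0,"wz":0},{"x":0,"y":0,"z":0,"wx":0,"wy":0,"wz":0},{"x":0,"y":0,"z":0,"wx":0,"wy":0,"wz":0},{"x":0,"y":0,"z":0,"wx":0,"wy":0,"wz":0}]'
python3 -m creep '[{"x":0,"y":0,"z":-0.0006,"wx":0,"wy":0,"wz":0},{"x":0,"y":0,"z":0,"wx":0,"wy":0,"wz":0},{"x":0,"y":0,"z":0,"wx":0,"wy":0,"wz":0},{"x":0,"y":0,"z":0,"wx":0,"wy":0,"wz":0},{"x":0,"y":0,"z":0,"wx":0,"wy":0,"wz":0}]'
```

```text
clock: 8.73
tcp_pos: [596.6, 145.8, 259.0]
tcp_rot: [0.657, 0.754, 0.0, 0.0]
wrist_force: [-0.3, -0.1, -2.7]
finger_gap: 21.3
finger_force: 40.8
clock: 9.15
tcp_pos: [596.6, 145.7, 258.3]
tcp_rot: [0.657, 0.754, 0.0, 0.0]
wrist_force: [-0.0, -0.1, -2.5]
finger_gap: 20.6
finger_force: 40.8
clock: 9.57
tcp_pos: [596.6, 145.8, 258.0]
tcp_rot: [0.657, 0.754, 0.0, 0.0]
wrist_force: [-1.5, -0.2, -0.0]
finger_gap: 20.9
finger_force: 41.1
```

The tray has touched the belt: the vertical force went from −2.4 N to 0. Pushing along the lane (0.0007 x, −0.006 y per row).

```bash
python3 -m creep '[{"x":0.0004,"y":-0.003,"z":0,"wx":0,"wy":0,"wz":0},{"x":0.0007,"y":-0.006,"z":0,"wx":0,"wy":0,"wz":0},{"x":0.0007,"y":-0.006,"z":0,"wx":0,"wy":0,"wz":0},{"x":0.0007,"y":-0.006,"z":0,"wx":0,"wy":0,"wz":0},{"x":0.0007,"y":-0.006,"z":0,"wx":0,"wy":0,"wz":0}]'
python3 -m creep '[{"x":0.0007,"y":-0.006,"z":0,"wx":0,"wy":0,"wz":0},{"x":0.0007,"y":-0.006,"z":0,"wx":0,"wy":0,"wz":0},{"x":0.0007,"y":-0.006,"z":0,"wx":0,"wy":0,"wz":0},{"x":0.0007,"y":-0.006,"z":0,"wx":0,"wy":0,"wz":0},{"x":0.0005,"y":-0.004,"z":0,"wx":0,"wy":0,"wz":0}]'
python3 -m creep '[{"x":0.0003,"y":-0.003,"z":0,"wx":0,"wy":0,"wz":0},{"x":0.0003,"y":-0.003,"z":0,"wx":0,"wy":0,"wz":0},{"x":0.0003,"y":-0.003,"z":0,"wx":0,"wy":0,"wz":0},{"x":0.0003,"y":-0.003,"z":0,"wx":0,"wy":0,"wz":0},{"x":0.0003,"y":-0.003,"z":0,"wx":0,"wy":0,"wz":0}]'
```

```text
clock: 9.98
tcp_pos: [600.0, 118.0, 258.0]
tcp_rot: [0.657, 0.754, 0.0, 0.0]
wrist_force: [-0.1, 2.8, 3.7]
finger_gap: 20.8
finger_force: 41.6
clock: 10.4
tcp_pos: [603.3, 90.5, 258.1]
tcp_rot: [0.657, 0.754, 0.001, -0.0]
wrist_force: [0.5, 7.1, 1.5]
finger_gap: 20.9
finger_force: 41.3
clock: 10.82
tcp_pos: [604.6, 76.9, 258.3]
tcp_rot: [0.656, 0.755, 0.002, -0.001]
wrist_force: [-3.0, 10.6, 3.8]
finger_gap: 21.0
finger_force: 41.5
```

```bash
python3 -m creep '[{"x":0.0004,"y":-0.003,"z":0.0003,"wx":0,"wy":0,"wz":0},{"x":0.0003,"y":-0.003,"z":0,"wx":0,"wy":0,"wz":0},{"x":0.0004,"y":-0.003,"z":0,"wx":0,"wy":0,"wz":0},{"x":0.0003,"y":-0.003,"z":0,"wx":0,"wy":0,"wz":0},{"x":0.0004,"y":-0.003,"z":0,"wx":0,"wy":0,"wz":0}]'
python3 -m creep '[{"x":0.0004,"y":-0.003,"z":0,"wx":0,"wy":0,"wz":0},{"x":0.0003,"y":-0.003,"z":0,"wx":0,"wy":0,"wz":0},{"x":0.0004,"y":-0.003,"z":0,"wx":0,"wy":0,"wz":0},{"x":0.0003,"y":-0.003,"z":0,"wx":0,"wy":0,"wz":0},{"x":0.0004,"y":-0.003,"z":0,"wx":0,"wy":0,"wz":0}]'
python3 -m creep '[{"x":0.0004,"y":-0.003,"z":0,"wx":0,"wy":0,"wz":0},{"x":0.0003,"y":-0.003,"z":0,"wx":0,"wy":0,"wz":0},{"x":0.0004,"y":-0.003,"z":0,"wx":0,"wy":0,"wz":0},{"x":0.0003,"y":-0.003,"z":0,"wx":0,"wy":0,"wz":0},{"x":0.0004,"y":-0.003,"z":0,"wx":0,"wy":0,"wz":0}]'
```

```text
clock: 11.23
tcp_pos: [606.0, 62.5, 258.7]
tcp_rot: [0.656, 0.755, 0.001, -0.002]
wrist_force: [-6.1, 13.4, 7.7]
finger_gap: 21.1
finger_force: 41.9
clock: 11.65
tcp_pos: [607.6, 47.4, 258.7]
tcp_rot: [0.656, 0.755, 0.001, -0.002]
wrist_force: [-7.6, 12.3, 8.3]
finger_gap: 20.7
finger_force: 42.0
clock: 12.07
tcp_pos: [609.5, 31.9, 258.5]
tcp_rot: [0.656, 0.755, 0.0, -0.002]
wrist_force: [-6.2, 9.1, 7.5]
finger_gap: 21.0
finger_force: 42.0
```

```bash
python3 -m creep '[{"x":0.0004,"y":-0.003,"z":0.0003,"wx":0,"wy":0,"wz":0},{"x":0.0003,"y":-0.003,"z":0.0003,"wx":0,"wy":0,"wz":0},{"x":0.0004,"y":-0.003,"z":0,"wx":0,"wy":0,"wz":0},{"x":0.0003,"y":-0.003,"z":0,"wx":0,"wy":0,"wz":0},{"x":0.0004,"y":-0.003,"z":0,"wx":0,"wy":0,"wz":0}]'
python3 -m creep '[{"x":0.0004,"y":-0.003,"z":0,"wx":0,"wy":0,"wz":0},{"x":0.0003,"y":-0.003,"z":0,"wx":0,"wy":0,"wz":0},{"x":0.0004,"y":-0.003,"z":0,"wx":0,"wy":0,"wz":0},{"x":0.0003,"y":-0.003,"z":0,"wx":0,"wy":0,"wz":0},{"x":0.0004,"y":-0.003,"z":0,"wx":0,"wy":0,"wz":0}]'
python3 -m creep '[{"x":0.0004,"y":-0.003,"z":0,"wx":0,"wy":0,"wz":0},{"x":0.0003,"y":-0.003,"z":0,"wx":0,"wy":0,"wz":0},{"x":0.0004,"y":-0.003,"z":0,"wx":0,"wy":0,"wz":0},{"x":0.0003,"y":-0.003,"z":0,"wx":0,"wy":0,"wz":0},{"x":0.0004,"y":-0.003,"z":0,"wx":0,"wy":0,"wz":0}]'
python3 -m creep '[{"x":0.0004,"y":-0.003,"z":0,"wx":0,"wy":0,"wz":0},{"x":0.0003,"y":-0.003,"z":0,"wx":0,"wy":0,"wz":0},{"x":0.0004,"y":-0.003,"z":0,"wx":0,"wy":0,"wz":0},{"x":0.0003,"y":-0.003,"z":0,"wx":0,"wy":0,"wz":0},{"x":0.0004,"y":-0.003,"z":0,"wx":0,"wy":0,"wz":0}]'
```

```text
clock: 12.48
tcp_pos: [611.3, 16.3, 258.5]
tcp_rot: [0.656, 0.755, -0.0, -0.002]
wrist_force: [-4.7, 6.2, 3.1]
finger_gap: 21.3
finger_force: 41.7
clock: 12.9
tcp_pos: [613.1, 0.8, 258.4]
tcp_rot: [0.656, 0.754, -0.001, -0.001]
wrist_force: [-5.1, 3.7, 4.0]
finger_gap: 21.0
finger_force: 41.6
clock: 13.32
tcp_pos: [614.9, -14.8, 258.2]
tcp_rot: [0.657, 0.754, -0.001, -0.001]
wrist_force: [-4.4, 0.9, 3.1]
finger_gap: 21.3
finger_force: 41.6
clock: 13.73
tcp_pos: [617.3, -29.6, 258.3]
tcp_rot: [0.657, 0.754, -0.0, 0.0]
wrist_force: [0.9, 1.0, -0.4]
finger_gap: 20.9
finger_force: 41.1
```

The gate force has gone, so the gate has passed. I'll re-estimate the grey row's position and check the gate.

Run:
```python
from h import *
a=np.deg2rad(6.34);d=np.array([np.sin(a),-np.cos(a)]);l=np.array([np.cos(a),np.sin(a)])
for n in("top","scene"):
    P=np.load(n+"0.npy");c=P[...,:2]-[606.4,64.6];S=c@d;T=c@l
    b=(abs(T)<40)&(S>60)&(S<300)
    m=(b&(P[...,2]>95)&(P[...,2]<130)).astype(np.uint8)
    k,L,st,_=cv2.connectedComponentsWithStats(m)
    for i in range(1,k):
        if st[i,4]>8: print(n,"peg",st[i,4],np.percentile(S[L==i],[2,98]).round(1),np.percentile(T[L==i],[2,98]).round(1))
    m=b&(P[...,2]>54)&(P[...,2]<61)&(abs(T)<15)&(S>110);print(n,"disc near edge",np.percentile(S[m],[0,2,10]).round(1))
f,P=cam("scene");cv2.imwrite("pics/s6.png",cv2.resize(f[130:290,200:420],None,fx=3.6,fy=3.6))
f,P=cam("top");print(manip.observe()["wrist_force"])
```

```text
top peg 54 [274.6 298.4] [-16.9   4.8]
top peg 80 [215.6 235.9] [-12.1   8.3]
top disc near edge [194.9 195.3 198.7]
scene peg 122 [273.4 296.2] [-11.   15.9]
scene peg 99 [214.2 232.4] [-8.3 10. ]
scene disc near edge [195.  195.5 198. ]
[-0.002684   -0.65257004 -2.29858003]
```

View pics/s6.png

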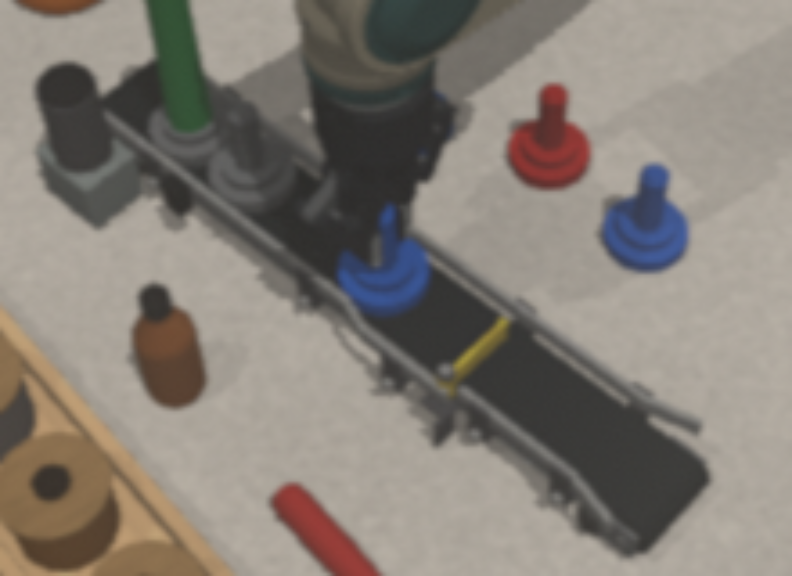

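The gate is shut behind the tray at crop (475,355). The nearer grey is at crop (250,175), and contact should come about 161 mm past the gate. The tray is 95 mm past it now.

```bash
python3 -m creep '[{"x":0.0003,"y":-0.003,"z":-0.0003,"wx":0,"wy":0,"wz":0},{"x":0.0003,"y":-0.003,"z":0,"wx":0,"wy":0,"wz":0},{"x":0.0004,"y":-0.003,"z":0,"wx":0,"wy":0,"wz":0},{"x":0.0003,"y":-0.003,"z":0,"wx":0,"wy":0,"wz":0},{"x":0.0003,"y":-0.003,"z":0,"wx":0,"wy":0,"wz":0}]'
python3 -m creep '[{"x":0.0003,"y":-0.003,"z":0,"wx":0,"wy":0,"wz":0},{"x":0.0003,"y":-0.003,"z":0,"wx":0,"wy":0,"wz":0},{"x":0.0004,"y":-0.003,"z":0,"wx":0,"wy":0,"wz":0},{"x":0.0003,"y":-0.003,"z":0,"wx":0,"wy":0,"wz":0},{"x":0.0003,"y":-0.003,"z":0,"wx":0,"wy":0,"wz":0}]'
python3 -m creep '[{"x":0.0003,"y":-0.003,"z":0,"wx":0,"wy":0,"wz":0},{"x":0.0003,"y":-0.003,"z":0,"wx":0,"wy":0,"wz":0},{"x":0.0004,"y":-0.003,"z":0,"wx":0,"wy":0,"wz":0},{"x":0.0003,"y":-0.003,"z":0,"wx":0,"wy":0,"wz":0},{"x":0.0003,"y":-0.003,"z":0,"wx":0,"wy":0,"wz":0}]'
python3 -m creep '[{"x":0.0002,"y":-0.002,"z":0,"wx":0,"wy":0,"wz":0},{"x":0.0002,"y":-0.002,"z":0,"wx":0,"wy":0,"wz":0},{"x":0.0002,"y":-0.002,"z":0,"wx":0,"wy":0,"wz":0},{"x":0.0001,"y":-0.001,"z":0,"wx":0,"wy":0,"wz":0},{"x":0.0001,"y":-0.001,"z":0,"wx":0,"wy":0,"wz":0}]'
python3 -m creep '[{"x":0.0001,"y":-0.001,"z":0,"wx":0,"wy":0,"wz":0},{"x":0.0001,"y":-0.001,"z":0,"wx":0,"wy":0,"wz":0},{"x":0.0001,"y":-0.001,"z":0,"wx":0,"wy":0,"wz":0},{"x":0.0001,"y":-0.001,"z":0,"wx":0,"wy":0,"wz":0},{"x":0.0001,"y":-0.001,"z":0,"wx":0,"wy":0,"wz":0}]'
```

```text
clock: 14.25
tcp_pos: [618.8, -44.6, 258.3]
tcp_rot: [0.657, 0.754, 0.0, 0.0]
wrist_force: [-0.7, 0.8, -1.4]
finger_gap: 20.7
finger_force: 41.2
clock: 14.67
tcp_pos: [620.4, -59.6, 258.3]
tcp_rot: [0.657, 0.754, -0.0, 0.0]
wrist_force: [-0.4, 0.3, -0.5]
finger_gap: 20.7
finger_force: 41.2
clock: 15.08
tcp_pos: [622.0, -74.6, 258.3]
tcp_rot: [0.657, 0.754, 0.0, 0.0]
wrist_force: [-0.1, 0.2, -0.6]
finger_gap: 20.8
finger_force: 41.2
clock: 15.5
tcp_pos: [622.8, -82.4, 258.3]
tcp_rot: [0.657, 0.754, 0.0, 0.0]
wrist_force: [-0.3, 0.5, -2.6]
finger_gap: 21.0
finger_force: 41.1
clock: 15.92
tcp_pos: [623.3, -87.3, 258.3]
tcp_rot: [0.657, 0.754, 0.0, 0.0]
wrist_force: [-0.1, 1.2, -2.5]
finger_gap: 21.0
finger_force: 41.1
```

```bash
python3 -m creep '[{"x":0.0001,"y":-0.0006,"z":-0.0002,"wx":0,"wy":0,"wz":0},{"x":0,"y":-0.0006,"z":0,"wx":0,"wy":0,"wz":0},{"x":0.0001,"y":-0.0006,"z":0,"wx":0,"wy":0,"wz":0},{"x":0,"y":-0.0001,"z":0,"wx":0,"wy":0,"wz":0},{"x":0,"y":-0.0001,"z":0,"wx":0,"wy":0,"wz":0}]'
python3 -m creep '[{"x":0,"y":-0.0002,"z":0,"wx":0,"wy":0,"wz":0},{"x":0.0001,"y":-0.0003,"z":0,"wx":0,"wy":0,"wz":0},{"x":0,"y":-0.0003,"z":0,"wx":0,"wy":0,"wz":0},{"x":0,"y":-0.0002,"z":0,"wx":0,"wy":0,"wz":0},{"x":0,"y":0,"z":0,"wx":0,"wy":0,"wz":0}]'
python3 -m creep '[{"x":0,"y":-0.0002,"z":0,"wx":0,"wy":0,"wz":0},{"x":0.0001,"y":-0.0003,"z":0,"wx":0,"wy":0,"wz":0},{"x":0,"y":-0.0003,"z":0,"wx":0,"wy":0,"wz":0},{"x":0,"y":-0.0002,"z":0,"wx":0,"wy":0,"wz":0},{"x":0,"y":0,"z":0,"wx":0,"wy":0,"wz":0}]'
python3 -m creep '[{"x":0,"y":-0.0002,"z":0,"wx":0,"wy":0,"wz":0},{"x":0.0001,"y":-0.0003,"z":0,"wx":0,"wy":0,"wz":0},{"x":0,"y":-0.0003,"z":0,"wx":0,"wy":0,"wz":0},{"x":0,"y":-0.0002,"z":0,"wx":0,"wy":0,"wz":0},{"x":0,"y":0,"z":0,"wx":0,"wy":0,"wz":0}]'
```

```text
clock: 16.33
tcp_pos: [623.6, -89.2, 258.3]
tcp_rot: [0.657, 0.754, 0.0, 0.0]
wrist_force: [0.2, 1.6, 0.0]
finger_gap: 20.9
finger_force: 41.2
clock: 16.75
tcp_pos: [623.7, -90.2, 258.3]
tcp_rot: [0.657, 0.754, 0.0, 0.0]
wrist_force: [-1.0, 1.9, 0.1]
finger_gap: 20.9
finger_force: 41.2
clock: 17.17
tcp_pos: [623.8, -91.2, 258.3]
tcp_rot: [0.657, 0.754, 0.0, 0.0]
wrist_force: [-0.7, 2.0, 0.4]
finger_gap: 21.1
finger_force: 41.2
clock: 17.58
tcp_pos: [623.8, -92.2, 258.2]
tcp_rot: [0.657, 0.754, 0.0, 0.0]
wrist_force: [-0.3, 3.5, 1.9]
finger_gap: 20.7
finger_force: 41.3
```

```bash
python3 -m creep '[{"x":0,"y":-0.0002,"z":0,"wx":0,"wy":0,"wz":0},{"x":0,"y":-0.0002,"z":0,"wx":0,"wy":0,"wz":0},{"x":0,"y":0,"z":0,"wx":0,"wy":0,"wz":0},{"x":0,"y":0,"z":0,"wx":0,"wy":0,"wz":0},{"x":0,"y":0,"z":0,"wx":0,"wy":0,"wz":0}]'
```

```text
clock: 18.0
tcp_pos: [623.8, -92.6, 258.2]
tcp_rot: [0.657, 0.754, 0.0, 0.0]
wrist_force: [-0.2, 2.7, 3.0]
finger_gap: 21.1
finger_force: 41.4
```

```bash
python3 -m creep '[{"x":0,"y":0,"z":0.0003,"wx":0,"wy":0,"wz":0},{"x":0,"y":-0.0002,"z":0,"wx":0,"wy":0,"wz":0},{"x":0.0001,"y":-0.0002,"z":0,"wx":0,"wy":0,"wz":0},{"x":0,"y":0,"z":0,"wx":0,"wy":0,"wz":0},{"x":0,"y":0,"z":0,"wx":0,"wy":0,"wz":0}]'
python3 -m creep '[{"x":0,"y":-0.0002,"z":0,"wx":0,"wy":0,"wz":0},{"x":0,"y":-0.0002,"z":0,"wx":0,"wy":0,"wz":0},{"x":0,"y":0,"z":0,"wx":0,"wy":0,"wz":0},{"x":0,"y":0,"z":0,"wx":0,"wy":0,"wz":0},{"x":0,"y":0,"z":0,"wx":0,"wy":0,"wz":0}]'
```

```text
clock: 18.42
tcp_pos: [623.9, -93.1, 258.3]
tcp_rot: [0.657, 0.754, -0.0, -0.0]
wrist_force: [-0.4, 2.7, 0.8]
finger_gap: 21.5
finger_force: 41.3
clock: 18.83
tcp_pos: [623.9, -93.5, 258.3]
tcp_rot: [0.657, 0.754, -0.0, -0.0]
wrist_force: [-0.2, 2.4, -0.0]
finger_gap: 21.2
finger_force: 41.3
```

No contact yet, only drag of about 2.4 N. Carrying on in 0.5 mm steps.

```bash
python3 -m creep '[{"x":0,"y":-0.0002,"z":0,"wx":0,"wy":0,"wz":0},{"x":0.0001,"y":-0.0003,"z":0,"wx":0,"wy":0,"wz":0},{"x":0,"y":0,"z":0,"wx":0,"wy":0,"wz":0},{"x":0,"y":0,"z":0,"wx":0,"wy":0,"wz":0},{"x":0,"y":0,"z":0,"wx":0,"wy":0,"wz":0}]'
python3 -m creep '[{"x":0,"y":-0.0002,"z":0,"wx":0,"wy":0,"wz":0},{"x":0.0001,"y":-0.0003,"z":0,"wx":0,"wy":0,"wz":0},{"x":0,"y":0,"z":0,"wx":0,"wy":0,"wz":0},{"x":0,"y":0,"z":0,"wx":0,"wy":0,"wz":0},{"x":0,"y":0,"z":0,"wx":0,"wy":0,"wz":0}]'
```

```text
clock: 19.25
tcp_pos: [624.0, -94.0, 258.3]
tcp_rot: [0.657, 0.754, -0.0, -0.0]
wrist_force: [-0.7, 1.1, -0.3]
finger_gap: 20.7
finger_force: 41.3
clock: 19.67
tcp_pos: [624.1, -94.5, 258.3]
tcp_rot: [0.657, 0.754, -0.0, -0.0]
wrist_force: [-0.2, 0.1, -1.0]
finger_gap: 21.2
finger_force: 41.3
```

```bash
python3 -m creep '[{"x":0,"y":-0.0002,"z":0,"wx":0,"wy":0,"wz":0},{"x":0.0001,"y":-0.0003,"z":0,"wx":0,"wy":0,"wz":0},{"x":0,"y":0,"z":0,"wx":0,"wy":0,"wz":0},{"x":0,"y":0,"z":0,"wx":0,"wy":0,"wz":0},{"x":0,"y":0,"z":0,"wx":0,"wy":0,"wz":0}]'
```

```text
clock: 20.08
tcp_pos: [624.2, -95.0, 258.3]
tcp_rot: [0.657, 0.754, -0.0, 0.0]
wrist_force: [0.3, -0.2, -1.5]
finger_gap: 20.6
finger_force: 41.3
```

```bash
python3 -m creep '[{"x":0,"y":-0.0002,"z":0,"wx":0,"wy":0,"wz":0},{"x":0.0001,"y":-0.0003,"z":0,"wx":0,"wy":0,"wz":0},{"x":0,"y":0,"z":0,"wx":0,"wy":0,"wz":0},{"x":0,"y":0,"z":0,"wx":0,"wy":0,"wz":0},{"x":0,"y":0,"z":0,"wx":0,"wy":0,"wz":0}]'
```

```text
clock: 20.5
tcp_pos: [624.3, -95.5, 258.3]
tcp_rot: [0.657, 0.754, -0.0, -0.0]
wrist_force: [-0.2, -0.4, -3.2]
finger_gap: 20.9
finger_force: 41.2
```

```bash
python3 -m creep '[{"x":0,"y":-0.0002,"z":0,"wx":0,"wy":0,"wz":0},{"x":0,"y":-0.0003,"z":0,"wx":0,"wy":0,"wz":0},{"x":0,"y":0,"z":0,"wx":0,"wy":0,"wz":0},{"x":0,"y":0,"z":0,"wx":0,"wy":0,"wz":0},{"x":0,"y":0,"z":0,"wx":0,"wy":0,"wz":0}]'
```

```text
clock: 20.92
tcp_pos: [624.3, -95.9, 258.4]
tcp_rot: [0.657, 0.754, 0.0, 0.0]
wrist_force: [-0.1, -0.4, -2.4]
finger_gap: 21.0
finger_force: 41.2
```

```bash
python3 -m creep '[{"x":0,"y":-0.0002,"z":0,"wx":0,"wy":0,"wz":0},{"x":0.0001,"y":-0.0003,"z":0,"wx":0,"wy":0,"wz":0},{"x":0,"y":0,"z":0,"wx":0,"wy":0,"wz":0},{"x":0,"y":0,"z":0,"wx":0,"wy":0,"wz":0},{"x":0,"y":0,"z":0,"wx":0,"wy":0,"wz":0}]'
```

```text
clock: 21.33
tcp_pos: [624.4, -96.4, 258.4]
tcp_rot: [0.657, 0.754, 0.0, 0.0]
wrist_force: [0.3, -1.1, -3.0]
finger_gap: 21.3
finger_force: 41.2
```

```bash
python3 -m creep '[{"x":0,"y":-0.0002,"z":0,"wx":0,"wy":0,"wz":0},{"x":0,"y":-0.0003,"z":0,"wx":0,"wy":0,"wz":0},{"x":0,"y":0,"z":0,"wx":0,"wy":0,"wz":0},{"x":0,"y":0,"z":0,"wx":0,"wy":0,"wz":0},{"x":0,"y":0,"z":0,"wx":0,"wy":0,"wz":0}]'
```

```text
clock: 21.75
tcp_pos: [624.4, -96.9, 258.4]
tcp_rot: [0.657, 0.754, 0.0, 0.0]
wrist_force: [0.2, -0.8, -2.8]
finger_gap: 20.7
finger_force: 41.2
```

```bash
python3 -m creep '[{"x":0,"y":-0.0002,"z":0,"wx":0,"wy":0,"wz":0},{"x":0.0001,"y":-0.0003,"z":0,"wx":0,"wy":0,"wz":0},{"x":0,"y":0,"z":0,"wx":0,"wy":0,"wz":0},{"x":0,"y":0,"z":0,"wx":0,"wy":0,"wz":0},{"x":0,"y":0,"z":0,"wx":0,"wy":0,"wz":0}]'
```

```text
clock: 22.17
tcp_pos: [624.5, -97.4, 258.4]
tcp_rot: [0.657, 0.754, 0.0, 0.0]
wrist_force: [0.4, 0.2, -2.5]
finger_gap: 21.0
finger_force: 41.2
```

```bash
python3 -m creep '[{"x":0,"y":-0.0002,"z":0,"wx":0,"wy":0,"wz":0},{"x":0,"y":-0.0003,"z":0,"wx":0,"wy":0,"wz":0},{"x":0,"y":0,"z":0,"wx":0,"wy":0,"wz":0},{"x":0,"y":0,"z":0,"wx":0,"wy":0,"wz":0},{"x":0,"y":0,"z":0,"wx":0,"wy":0,"wz":0}]'
```

```text
clock: 22.58
tcp_pos: [624.5, -97.8, 258.5]
tcp_rot: [0.657, 0.754, 0.0, -0.0]
wrist_force: [0.1, 1.7, -2.5]
finger_gap: 21.3
finger_force: 41.2
```

Run:
```python
from h import *
a=np.deg2rad(6.34);d=np.array([np.sin(a),-np.cos(a)]);l=np.array([np.cos(a),np.sin(a)])
for n in("top","scene"):
    f,P=cam(n);cv2.imwrite(f"pics/{n}7.png",f);c=P[...,:2]-[606.4,64.6];S=c@d;T=c@l
    hs=cv2.cvtColor(f,cv2.COLOR_BGR2HSV);bl=cv2.inRange(hs,(100,120,40),(125,255,255))>0
    b=(abs(T)<40)&(S>60)&(S<300)
    m=b&(P[...,2]>52)&(P[...,2]<62)&bl; print(n,"blue disc S",np.percentile(S[m],[1,99]).round(1) if m.any() else "",m.sum())
    m=b&(P[...,2]>54)&(P[...,2]<61)&(abs(T)<15)&(S>150)&~bl;print(n,"grey edge",np.percentile(S[m],[0,2,10]).round(1))
    m=b&(P[...,2]>95)&(P[...,2]<127)&(S>205)&(S<250)&(abs(T)<14);print("peg",np.percentile(S[m],[2,98]).round(1))
```

```text
top blue disc S [131.9 194.8] 60
top grey edge [195.4 196.5 198. ]
peg [215.7 224.4]
scene blue disc S [131.1 186. ] 171
scene grey edge [190.1 191.4 200.7]
peg [219.  232.9]
```

```bash
python3 -m creep '[{"x":0,"y":-0.0002,"z":0,"wx":0,"wy":0,"wz":0},{"x":0,"y":-0.0001,"z":0,"wx":0,"wy":0,"wz":0},{"x":0,"y":0,"z":0,"wx":0,"wy":0,"wz":0},{"x":0,"y":0,"z":0,"wx":0,"wy":0,"wz":0},{"x":0,"y":0,"z":0,"wx":0,"wy":0,"wz":0}]'
```

```text
clock: 23.1
tcp_pos: [624.5, -98.1, 258.5]
tcp_rot: [0.657, 0.754, 0.0, -0.0]
wrist_force: [-0.6, 2.7, -1.8]
finger_gap: 21.1
finger_force: 41.2
```

Contact: the force along the lane climbs steadily to about 3 N, with the tray a hair clear of the belt. Settling it onto the belt.

```bash
python3 -m creep '[{"x":0,"y":-0.0001,"z":-0.0002,"wx":0,"wy":0,"wz":0},{"x":0,"y":0,"z":-0.0002,"wx":0,"wy":0,"wz":0},{"x":0,"y":0,"z":0,"wx":0,"wy":0,"wz":0},{"x":0,"y":0,"z":0,"wx":0,"wy":0,"wz":0},{"x":0,"y":0,"z":0,"wx":0,"wy":0,"wz":0}]'
```

```text
clock: 23.52
tcp_pos: [624.6, -98.1, 258.4]
tcp_rot: [0.657, 0.754, 0.0, 0.0]
wrist_force: [-2.0, 4.9, 1.9]
finger_gap: 21.1
finger_force: 41.3
```

```bash
python3 -m creep '[{"x":0,"y":0,"z":0,"wx":0,"wy":0,"wz":0},{"x":0,"y":0,"z":0,"wx":0,"wy":0,"wz":0},{"x":0,"y":0,"z":0,"wx":0,"wy":0,"wz":0},{"x":0,"y":0,"z":0,"wx":0,"wy":0,"wz":0},{"x":0,"y":0,"z":0,"wx":0,"wy":0,"wz":0}]' 0.1
python3 -m creep '[{"x":0,"y":0,"z":0,"wx":0,"wy":0,"wz":0},{"x":0,"y":0,"z":0,"wx":0,"wy":0,"wz":0},{"x":0,"y":0,"z":0.002,"wx":0,"wy":0,"wz":0},{"x":0,"y":0,"z":0.005,"wx":0,"wy":0,"wz":0},{"x":0,"y":0,"z":0.01,"wx":0,"wy":0,"wz":0}]'
python3 -m creep '[{"x":0,"y":0,"z":0.02,"wx":0,"wy":0,"wz":0},{"x":0,"y":0,"z":0.03,"wx":0,"wy":0,"wz":0},{"x":0,"y":0,"z":0.03,"wx":0,"wy":0,"wz":0},{"x":0,"y":0,"z":0.03,"wx":0,"wy":0,"wz":0},{"x":0,"y":0,"z":0.02,"wx":0,"wy":0,"wz":0}]'
python3 -m creep '[{"x":-0.03,"y":0.02,"z":0.01,"wx":0,"wy":0,"wz":0},{"x":-0.04,"y":0.03,"z":0,"wx":0,"wy":0,"wz":0},{"x":-0.04,"y":0.03,"z":0,"wx":0,"wy":0,"wz":0},{"x":-0.04,"y":0.03,"z":0,"wx":0,"wy":0,"wz":0},{"x":-0.02,"y":0.02,"z":0,"wx":0,"wy":0,"wz":0}]'
python3 - <<'E'
from h import *
a=np.deg2rad(6.34);d=np.array([np.sin(a),-np.cos(a)]);l=np.array([np.cos(a),np.sin(a)])
im=[]
for n in("top","scene"):
    f,P=cam(n);c=P[...,:2]-[606.4,64.6];S=c@d;T=c@l
    hs=cv2.cvtColor(f,cv2.COLOR_BGR2HSV);bl=cv2.inRange(hs,(100,120,40),(125,255,255))>0
    b=(abs(T)<40)&(S>60)&(S<300)
    m=b&(P[...,2]>52)&(P[...,2]<62)&bl; print(n,"blue disc S",np.percentile(S[m],[1,99]).round(1),m.sum())
    m=b&(P[...,2]>100)&(P[...,2]<127)&bl;print("blue peg",np.percentile(S[m],[2,98]).round(1),P[...,2][m].max())
    m=b&(P[...,2]>95)&(P[...,2]<130)&(S>205)&(S<250);print("grey peg",np.percentile(S[m],[2,98]).round(1))
    im.append(f[130:290,220:440] if n=="top" else f[110:270,190:410])
cv2.imwrite("pics/end.png",cv2.resize(np.vstack(im),None,fx=1.85*1,fy=1.85,interpolation=cv2.INTER_CUBIC))
E
```

```text
clock: 23.93
tcp_pos: [624.5, -98.6, 258.1]
tcp_rot: [0.657, 0.754, -0.0, 0.0]
wrist_force: [-0.7, -0.3, 0.3]
finger_gap: 46.8
finger_force: 0.0
clock: 24.35
tcp_pos: [624.3, -98.3, 274.4]
tcp_rot: [0.657, 0.754, -0.001, -0.001]
wrist_force: [0.2, 0.7, -0.2]
finger_gap: 46.9
finger_force: 0.0
clock: 24.77
tcp_pos: [624.1, -98.2, 410.2]
tcp_rot: [0.657, 0.754, 0.001, 0.002]
wrist_force: [0.7, 0.2, -0.0]
finger_gap: 46.9
finger_force: 0.0
clock: 25.18
tcp_pos: [471.9, 17.9, 416.4]
tcp_rot: [0.657, 0.754, 0.001, 0.001]
wrist_force: [0.1, 0.1, 1.0]
finger_gap: 47.0
finger_force: 0.0
top blue disc S [132.4 194.9] 210
blue peg [152. 172.] 126.82095757932291
grey peg [215.8 236.2]
scene blue disc S [130.5 189.2] 179
blue peg [150.2 167.5] 126.71865812572162
grey peg [215.4 233. ]
```

View pics/end.png

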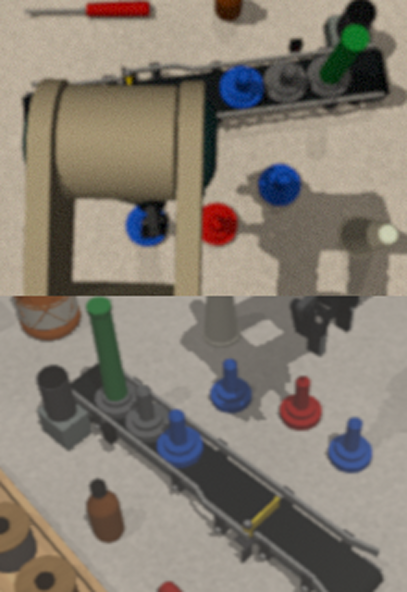

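The blue tray stands against the nearer grey at (180,440): peg spacing is 64 mm and the grey peg hasn't measurably moved. The gate is shut at (262,513), and the red tray and the other two blue trays are still in place. Handing in.

```bash
python3 -c "
from rig import manip
print(manip.sign_off())"
```

```text
the job is handed in; nothing more can be done
None
```

The blue tray stands in the lane just touching the grey row, which did not measurably move, with the gate shut behind it and the arm clear; the job was handed in at about 25 s, and no verdict was shown.

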